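# Walk the forming block round onto its key and latch it

## Robot

A 6-joint arm with a two-finger parallel gripper is mounted at the origin on a cart in front of the work surface, level with it; the furniture and walls round the work are solid. World frame = base frame: x ahead of the robot, y to its left, z up, the work surface at z = 0. Lengths are in mm, angles in rad, forces in N, time in s.
With the tool pointing down it reaches from about 250 to 775 mm from the base axis. Payload 4 kg.
Tool frame: the origin (TCP) lies at the very end of the fingers, on their centre line; the grasp point (between the pads) lies 19 mm behind it; z points along the fingers, y is the line along which they close (so a half turn about z gives the same grasp; the last joint's range is limited). The gripper opens to 85 mm and grips with 20 to 120 N. Pads are 22 mm wide; open, the fingers measure 114 mm over their backs; the gripper's body (76 mm by 85 mm) begins 54 mm behind the grasp point. The pads swing forward as they close: fully open they stand 13 mm farther back than shut.
Start: joints at [1.065, 0.087, 1.371, -0, 1.684, -0.103], TCP at [215.61, 505.998, 194.041] pointing down, gripper open.
Joint ranges: [-3.1, 3.1], [-0.76, 2.03], [0.27, 2.55], [-1.08, 4.22], [0.17, 2.65], [-2.57, 2.57]. Speed limits (rad/s): [2.79, 2.79, 3.14, 3.14, 3.14, 3.14].

## Interface

Orientations are given as a unit quaternion [w, x, y, z].
In Python, from station import manip gives the robot as it stands. The module is installed in compiled form; this text tells all that it offers.
- The arm moves only by the tool carry_out, never from a script. Its argument "targets" is a list of rows, each a list of 2 entries, a list of its own where there are three numbers: the shift along the tool's x, y, z in cm, then the turn, a rotation vector about the tool's x, y, z in rad. In form: [[[dx, dy, dz], [ax, ay, az]], ...]. A call has 1 to 10 rows; each row is the pose to reach, as a shift and turn from the pose commanded when the call began, along the tool's axes at that moment; what a row does not reach only later rows make up. A row lasts 1/12 s, in which the tool goes at most 41.7 mm and 7.16 degrees, less where a joint would pass 70% of its speed; a pose out of reach is approached as far as the arm can. A call with a gripper value outside its range is refused whole. "grip" is the opening in per cent of the stroke, from 0 (shut) to 100 (fully open), set as the call begins (left out, the last holds). The fingers move at their own pace and stop on an object; "force" is the grip in N (left out, the last holds). Time passes only in rows, so rows that repeat a pose let the fingers close. It gives the time, the measured TCP pose, the force, the opening and the grip force at its end, in the units of the state.
- manip.read_state(): the state, without advancing time (a new reading comes with each control period).
- manip.grab_frame(name): name is "scene" or "top" or "wrist"; returns the picture (420x560x3 uint8, blue, green, red); there is no depth.
- manip.get_calibration(name): a dict with "fov_y" (degrees; the focal length in pixels is half the picture's height over the tangent of half this angle, whatever the lens; pixels are square), "cx", "cy" (the principal point, pixels), "rvec" (rotation vector, rad) and "tvec" (3), from world to camera coordinates, as OpenCV has them; the wrist camera has in their place "hand_eye" (4x4, takes a point from camera to tool coordinates, whose origin is the TCP and whose axes are the flange's). Camera axes: x right, y down, z forward; pixel columns grow to the right and rows downward; lengths in mm; the calibration is good to about 2 mm. A picture is of the moment at which its call begins: read the wrist's pose just before it. get_calibration takes no time and is no camera call.
- manip.sign_off(): hands the job in; it is judged then, once.
The state is a dict: "clock": time; "joint_pos": joint angles; "dq": joint speeds; "tau": joint torques, N m; "ee_pos": TCP position; "eef_rot": TCP orientation; "force": force on the tool from outside, world axes, zero at the start; "wrist_torque": the same for the moment, N m; "gripper_width": finger opening in mm; "finger_force": force on a finger pad.
Only numpy, scipy, OpenCV 4.12 (cv2) and the standard library are available. Lean on these libraries where they do the work, as an engineer would, in place of code of your own. Each camera call takes 0.05 s, during which the arm holds its last target. There are 200 camera calls.

## Task

The heavy green forming block stands askew on the steel base plate. Pushing only, walk it round until its slotted face looks at the fence, then push it fully home, the brass key in the slot and the face flat against the fence, and last push the red latch round until it bears on the front of the block. Do not lift or tip the block, keep off its polished dome, and leave the loose things beside the plate where they are.

Things in the scene. Friction and masses are not known exactly. Their poses are not given: they have to be found in the camera images.
- forming_block: Green cast block with upright flat sides, 90 deep (own x) by 125 wide (own y) by 42 mm high, 1.1 to 1.7 kg; slides on the plate when pushed with about 5 to 12 N, and turns when pushed off its middle. Origin at the centre of its underside; own +x points out of its slotted rear face, z up. On top a steel dome, 58 mm across, its crown 68 mm above the underside, 9 mm off centre towards the front (-x).
- keyway (a point): Middle of the slot's mouth in the block's rear face, at the height of its underside; axes as the block's. The slot is open at top and bottom, 22 mm wide, 18 mm deep, its mouth flared to 32 mm. Home, this point lies at key_root, the x axes of both alike.
- dome: The polished steel dome fixed on top of the forming block; origin at the centre of its foot, 43.5 mm above the block's underside. Must not be touched.
- fixture: Fixed dark steel base plate on rubber feet, its top 22 mm above the bench, with fence, key and latch. Origin on the bench under its middle. Along its own x the plate reaches from -125 to +120 mm, along its own y 165 mm either way. A tall boot press (fixed) stands to its left, with arms that reach out to the bench's front edge some 0.3 m left of the base axis.
- key_root (a point): Point on the fence's front face at the foot of the brass key, level with the plate's top. x points into the fence (away from the block's side), y along the fence to the left, z up. The fence is an aluminium bar 250 mm long (125 each way along y), 36 high, 20 thick. The key is 16 mm wide, 30 high, and stands 16 mm out of the fence towards -x with a half-round nose.
- latch (a joint): Angle of the red latch arm (rad) about its upright pin. At 0 the arm points along +y of key_root; growing values turn it anticlockwise seen from above: 1.57 points along -x, 3.14 along -y. It stays where it is left (1.5 N at the tip moves it). With the block home its rubber bumper meets the block's front at about 3.15; its own stop is at 3.25.
- latch_hinge (a point): Hinge pin of the latch, at half the arm's thickness (42.5 mm above the bench), 105 mm in front of the fence face and 82 mm to +y of the key.
- latch_tip (a point): End of the latch arm's centre line, 88 mm from the hinge pin, at half the arm's thickness (42.5 mm above the bench). The arm is 14 mm wide and 12 mm thick (its underside 36.5 mm above the bench); a black knob, 18 mm across, stands on the tip, up to 72.5 mm above the bench.
- spare_dome: Loose spare steel dome, 58 mm across, 45 mm high, standing on the bench to the left of the plate; a bystander.
- grind_cone: Loose red-brown grinding cone, 38 mm across, 42 mm high, standing on the bench to the left of the plate; a bystander.
- cap: Loose orange cap, 42 mm across, 36 mm high, standing on the bench to the left of the plate; a bystander.
- hex_key_big: Loose hex key, 64x100x8 mm, lying on the bench to the left of the plate; a bystander.
- hex_key_small: Loose hex key, 49x87x7 mm, lying left of the larger one; a bystander.

How it is judged (in metres and radians):
On the way, in this order (a step that is already met when the one before it is completed fails the run):
1. the block is turned to face the fence within 20 degrees, before it is on the key (angle between the x axis of forming_block and the x axis of key_root, either way round below 0.35 rad and x of keyway in the frame of key_root below -0.006 m).
2. the block is home on the key, flat against the fence, with the latch still open (x of keyway in the frame of key_root between -0.004 and 0.004 m and y of keyway in the frame of key_root between -0.005 and 0.005 m and angle between the x axis of forming_block and the x axis of key_root, either way round below 0.06 rad and value of joint latch below 2.9 rad), for 0.2 s.
At the end, for the whole second after the job is handed in: The slot's mouth lies within 4 mm of the fence face and 5 mm sideways of the key's middle, the block is square to the fence within 0.06 rad, rests on the plate, and the latch is turned to at least 3.08 rad, against the block's front; everything is at rest (x of keyway in the frame of key_root between -0.004 and 0.004 m and y of keyway in the frame of key_root between -0.005 and 0.005 m and angle between the x axis of forming_block and the x axis of key_root, either way round below 0.06 rad and value of joint latch above 3.08 rad and z of keyway in the frame of key_root below 0.003 m and linear speed of forming_block below 0.01 m/s and velocity of joint latch between -0.05 and 0.05 rad/s); the robot touches nothing.
It fails at once if the forming block is lifted or tipped (z of keyway in the frame of key_root above 0.01 m or angle between forming_block's own z axis and vertical above 0.12 rad).
It fails at once if the polished dome is touched (contact force between any of the fingers, the arm and dome above 1 N).
It fails at once if another thing on the bench is moved by more than 20 mm (distance of any of spare_dome, grind_cone, cap, hex_key_big, hex_key_small from where it was at the start of the episode above 0.02 m).
It also fails if it takes over 72 s, if anything falls off the work surface, if the arm or the gripper's body presses on something with over 40 N, if the wrist force passes 120 N, or if a joint passes its speed limit or range.

## Working session

There is one attempt and no reset: what is moved stays moved. The work goes in short steps, Python scripts to look and compute and a tool call to move; the robot and the scene stay as the last step left them, time stands still between calls to the robot, and variables do not carry over. Pictures are saved under pics/ and viewed, at most 10 in all, crops included, and the job is handed in when it is done.

Besides the shell and the picture viewer there is one more tool, called after ">>>" as name(argument=value, ...) on one line, values as JSON. carry_out: Moves the arm, as the interface text tells. Its arguments: {"type":"object","properties":{"targets":{"type":"array","items":{"type":"array"}},"grip":{"type":"number"},"force":{"type":"number"}},"required":["targets"]}

```bash
mkdir -p pics; ls
python3 - <<'E'
from station import manip
import cv2,numpy as np
s=manip.read_state();print(s)
a=manip.grab_frame("top");b=manip.grab_frame("scene")
cv2.imwrite("pics/top0.png",a);cv2.imwrite("pics/scene0.png",b)
for n in("top","scene","wrist"):print(n,manip.get_calibration(n))
E
```

```text
pics
{'clock': 0.0, 'joint_pos': array([ 1.06490768e+00,  8.79451081e-02,  1.37229591e+00,  4.30649163e-05,
        1.68360552e+00, -1.03137716e-01]), 'dq': array([-8.98238718e-04, -7.19933290e-04,  5.02321688e-04,  7.67160912e-04,
       -8.64805336e-04,  7.39338661e-05]), 'tau': array([-1.57177339e-03, -3.51859939e+01, -3.13268673e+01, -3.44436658e-04,
        1.07437148e-02, -1.77531547e-05]), 'ee_pos': array([215.29158375, 505.46461714, 192.82350401]), 'eef_rot': array([-3.58304819e-04,  2.00014713e-01,  9.79792245e-01, -1.06868319e-03]), 'force': array([0.00895765, 0.37957002, 0.43449868]), 'wrist_torque': array([-0.04123416, -0.04272917, -0.01943676]), 'finger_force': 0.0, 'gripper_width': 85.55083321365757}
top {'fov_y': 45.43191229248823, 'cx': 283.027221574073, 'cy': 210.17085081879085, 'rvec': array([ 2.15773549, -2.12823222,  0.17729315]), 'tvec': array([-148.90019139,  553.29026298, 1111.8219322 ])}
scene {'fov_y': 56.19901242334688, 'cx': 289.1761139089679, 'cy': 208.63990494045325, 'rvec': array([ 1.99985101, -1.16639553,  0.52192778]), 'tvec': array([-397.23277197,  312.95622657,  613.99827353])}
wrist {'fov_y': 62.406046796561334, 'cx': 279.2263653238584, 'cy': 208.7882921274827, 'hand_eye': array([[ 6.45445740e-04, -9.59099382e-01, -2.83068824e-01,
         7.24027368e+01],
       [ 9.99999759e-01,  6.91007011e-04, -6.11116834e-05,
         1.94288440e+00],
       [ 2.54214719e-04, -2.83068716e-01,  9.59099597e-01,
        -1.81170936e+02],
       [ 0.00000000e+00,  0.00000000e+00,  0.00000000e+00,
         1.00000000e+00]])}
```

View pics/top0.png

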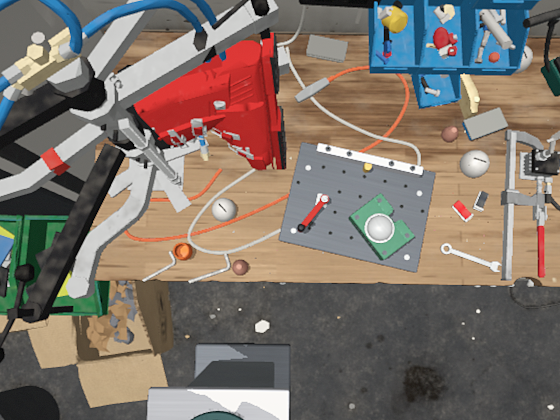

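View pics/scene0.png

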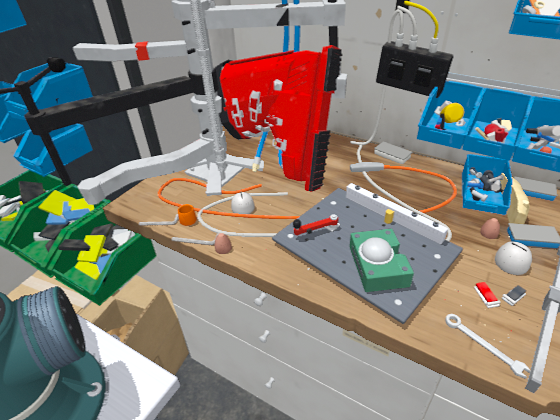

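The top view shows the plate at about (360,205), the fence on its far side with the key at (368,167), the green block at (382,227) and the latch from (323,199) to (302,230). I'll zoom in on it and set up helpers.

```bash
cat > h.py <<'E'
from station import manip
import cv2,numpy as np
from scipy.spatial.transform import Rotation as R
def cam(n,s=None):
    c=manip.get_calibration(n);f=210/np.tan(np.radians(c["fov_y"]/2))
    K=np.array([[f,0,c["cx"]],[0,f,c["cy"]],[0,0,1]])
    if n!="wrist":
        M=R.from_rotvec(c["rvec"]).as_matrix();t=c["tvec"]
        return K,M,t
    q=s["eef_rot"];Rt=R.from_quat([q[1],q[2],q[3],q[0]]).as_matrix()
    H=np.array(c["hand_eye"]);Mw=Rt@H[:3,:3];p=Rt@H[:3,3]+s["ee_pos"]
    return K,Mw.T,-Mw.T@p
def ray(C,uv,z):
    K,M,t=C;uv=np.atleast_2d(uv).astype(float)
    d=(np.linalg.inv(K)@np.c_[uv,np.ones(len(uv))].T).T@M
    o=-M.T@t
    return o+d*((z-o[2])/d[:,2])[:,None]
def proj(C,P):
    K,M,t=C;q=(np.atleast_2d(P)@M.T+t)@K.T
    return q[:,:2]/q[:,2:]
E
python3 - <<'E'
from h import *
a=cv2.imread("pics/top0.png")
cv2.imwrite("pics/c.png",cv2.resize(a[135:280,270:450],None,fx=4.1,fy=4.1,interpolation=cv2.INTER_CUBIC))
C=cam("top")
print(-C[1].T@C[2], proj(C,[[215,505,193],[0,0,0],[400,0,0]]))
print("plate corners",ray(C,[[304,143],[437,171],[418,272],[280,241]],22))
print("fence top front corners",ray(C,[[317,150],[420,174]],58))
print("key",ray(C,[[368,167]],52),"latch",ray(C,[[323,199],[302,230]],[48]))
print("dome",ray(C,[[379,228]],60))
E
```

```text
[ 374.07824955 -133.56695423 1186.03318797] [[-59.27841008 370.1769379 ]
 [215.84684829 459.80280934]
 [221.66608499 277.76645272]]
plate corners [[ 722.86319861 -189.64720375   22.        ]
 [ 658.74617448 -507.48973238   22.        ]
 [ 418.73507254 -455.07595664   22.        ]
 [ 486.09563258 -135.32539319   22.        ]]
fence top front corners [[ 695.73242881 -218.22439317   58.        ]
 [ 642.23848091 -456.31702851   58.        ]]
key [[ 658.50494012 -337.3773756    52.        ]] latch [[ 582.11916145 -233.11049176   48.        ]
 [ 509.47823033 -185.16616862   48.        ]]
dome [[ 515.06815042 -358.9659998    60.        ]]
```

View pics/c.png

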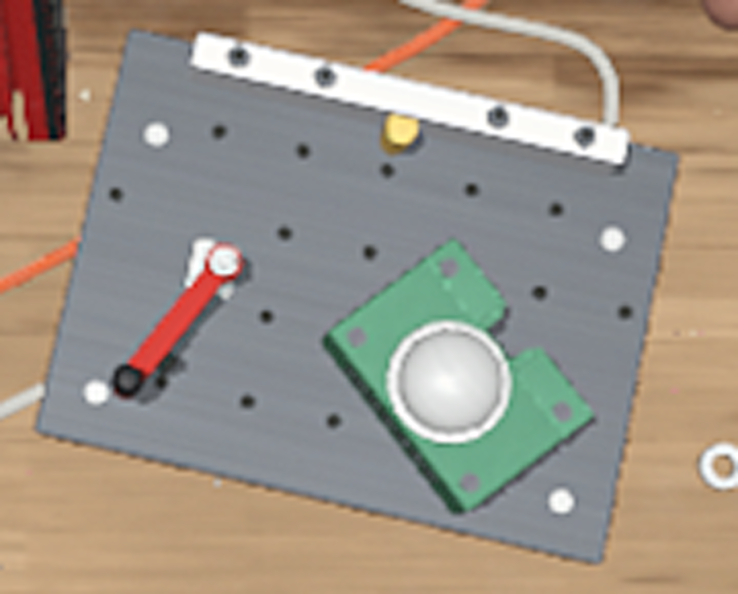

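The crop shows the block's top corners at about (325,338), (455,240), (592,412) and (465,500). The slot is at (505,325), facing up-right. The latch knob is at (128,380) and its pin at (222,260).

```bash
cat >> h.py <<'E'
def blockcorners(C,im,z=64):
    """top-face corners from green mask via min area rect"""
    hsv=cv2.cvtColor(im,cv2.COLOR_BGR2HSV)
    m=cv2.inRange(hsv,(65,80,90),(90,255,255))
    n,l,st,_=cv2.connectedComponentsWithStats(m)
    return m
YAW=np.radians(-12.1)
def kf(P,KR):
    P=np.atleast_2d(P)[:,:2]-KR[:2];c,s=np.cos(YAW),np.sin(YAW)
    return np.c_[P@[c,s],P@[-s,c]]
E
python3 - <<'E'
from h import *
C=cam("top")
c=lambda L:np.array(L)/4.1+[270,135]
# fence front top edge
F=ray(C,c([[193,66],[625,163]]),58)
d=F[1]-F[0];print("fence",F,np.degrees(np.arctan2(d[0],-d[1]))) 
L=ray(C,c([[223,258],[128,378]]),[48]);L2=ray(C,c([[128,378]]),72)
print("latch",L,L2)
H=ray(C,c([[223,258]]),50)[0]
mid=F.mean(0);u=np.array([np.cos(YAW),np.sin(YAW)]);v=np.array([-u[1],u[0]])
print("KR from fence mid",mid,"from latch",H[:2]+105*u-82*v)
PC=ray(C,c([[133,30],[679,155],[601,562],[38,432]]),22);pc=PC.mean(0)
print("plate centre",pc, "edges yaw",[np.degrees(np.arctan2(*(PC[i]-PC[j])[[1,0]])) for i,j in((0,3),(1,2),(0,1),(3,2))])
B=ray(C,c([[325,338],[455,240],[592,412],[465,502]]),64)
print("block",B,B.mean(0),"yaw front->rear",[np.degrees(np.arctan2(*(B[i]-B[j])[[1,0]])) for i,j in((1,0),(2,3))],"width dir",[np.degrees(np.arctan2(*(B[i]-B[j])[[1,0]])) for i,j in((1,2),(0,3))],[np.linalg.norm(B[i]-B[i-1]) for i in range(4)])
print("dome rim centre",ray(C,c([[449,381]]),66))
E
```

```text
fence [[ 693.10476433 -218.40082862   58.        ]
 [ 640.53515236 -461.90778131   58.        ]] -12.182363266954937
latch [[ 584.682976   -236.31944752   48.        ]
 [ 515.90343451 -183.33573424   48.        ]] [[ 512.91248093 -182.28615964   72.        ]]
KR from fence mid [ 666.81995834 -340.15430496   58.        ] from latch [ 669.79137317 -338.32704296]
plate centre [ 571.21432458 -318.82362487   22.        ] edges yaw [np.float64(-12.443094678820152), np.float64(-12.488169758932377), np.float64(77.55265058790908), np.float64(77.76003936459979)]
block [[ 537.67707662 -291.20069923   64.        ]
 [ 593.79850562 -364.01986028   64.        ]
 [ 498.71325979 -437.70954451   64.        ]
 [ 448.42729778 -366.92718648   64.        ]] [ 519.65403495 -364.96432263   64.        ] yaw front->rear [np.float64(-52.37870604399216), np.float64(-54.608843811979916)] width dir [np.float64(37.77516429890156), np.float64(40.31387701959492)] [np.float64(117.04710117832548), np.float64(91.93609198455725), np.float64(120.29702214070039), np.float64(86.82637953116274)]
dome rim centre [[ 514.4992075  -358.92314988   66.        ]]
```

Run:
```python
from h import *
T=cam("top");S=cam("scene")
P=lambda C:C[0]@np.c_[C[1],C[2]]
for n,a,b in(("grey end",(75,292),(88,192)),("black end",(40,312),(35,122)),("grey upper",(0,195),(80,50))):
    X=cv2.triangulatePoints(P(T),P(S),np.float64(a).reshape(2,1),np.float64(b).reshape(2,1)).ravel();X=X[:3]/X[3]
    print(n,X.round(),proj(T,X).round(),proj(S,X).round())
s=manip.read_state();print(proj(S,s["ee_pos"]),proj(T,s["ee_pos"]))
```

```text
grey end [366. 310.  69.] [[ 76. 291.]] [[ 86. 192.]]
black end [326. 291. 276.] [[ 39. 314.]] [[ 38. 122.]]
grey upper [516. 343. 354.] [[ -4. 200.]] [[88. 49.]]
[[-54.81782905 156.93023189]] [[-59.50325427 369.98463418]]
```

```bash
cat > plan.py <<'E'
# usage: rows(list of (x,y,z,yaw)) -> prints tool-frame rows from the stored commanded pose, then stores the last one
import json,os,numpy as np
def load(): return np.array(json.load(open("cmd.json"))) if os.path.exists("cmd.json") else np.array([215.61,505.998,194.04,156.92])
def rows(W):
    c=load();a=np.radians(c[3]);X=np.array([np.cos(a),np.sin(a)]);Y=np.array([np.sin(a),-np.cos(a)])
    # tool z down => y = z cross x
    out=[]
    for w in W:
        d=np.array(w[:3])-c[:3];t=-np.radians((w[3]-c[3]+180)%360-180)
        out.append([[round(float(d[:2]@X)/10,2),round(float(d[:2]@Y)/10,2),round(-d[2]/10,2)],[0,0,round(float(t),3)]])
    print(json.dumps(out).replace(" ",""))
    l=out[-1];p=c[:2]+10*(l[0][0]*X+l[0][1]*Y)
    json.dump([p[0],p[1],c[2]-10*l[0][2],c[3]-np.degrees(l[1][2])],open("cmd.json","w"))
def lin(A,B,n): return [np.array(A)+(np.array(B)-A)*k/n for k in range(1,n+1)]
E
python3 - <<'E'
from plan import *
c=load()
def pol(j): return (275*np.cos(np.radians(j)),275*np.sin(np.radians(j)),194,j+90+6)
rows(lin(c,pol(62),8)+[pol(56),pol(50)])
rows([pol(44-6.5*k) for k in range(10)])
b=load();e=pol(-43); e=(e[0],e[1],194,38.5)
rows([pol(-21),pol(-27.5),pol(-34)]+lin(pol(-34),(290,-290,194,40),7))
E
```

```text
[[[-0.29,-3.45,0.0],[0,0,-0.002]],[[-0.59,-6.9,0.0],[0,0,-0.005]],[[-0.88,-10.35,0.0],[0,0,-0.007]],[[-1.18,-13.8,0.0],[0,0,-0.009]],[[-1.47,-17.25,0.0],[0,0,-0.012]],[[-1.77,-20.7,0.0],[0,0,-0.014]],[[-2.06,-24.15,0.0],[0,0,-0.016]],[[-2.36,-27.6,0.0],[0,0,-0.019]],[[-5.21,-28.0,0.0],[0,0,0.086]],[[-8.0,-28.69,0.0],[0,0,0.191]]]
[[[-2.85,-0.45,0.0],[0,0,0.104]],[[-5.86,-1.27,0.0],[0,0,0.218]],[[-8.75,-2.42,0.0],[0,0,0.331]],[[-11.5,-3.9,0.0],[0,0,0.445]],[[-14.06,-5.67,0.0],[0,0,0.558]],[[-16.41,-7.73,0.0],[0,0,0.672]],[[-18.51,-10.04,0.0],[0,0,0.785]],[[-20.33,-12.57,0.0],[0,0,0.898]],[[-21.85,-15.29,0.0],[0,0,1.012]],[[-23.06,-18.16,0.0],[0,0,1.125]]]
[[[-3.08,-0.5,0.0],[0,0,0.114]],[[-6.08,-1.35,0.0],[0,0,0.227]],[[-8.97,-2.53,0.0],[0,0,0.341]],[[-10.76,-1.37,0.0],[0,0,0.396]],[[-12.55,-0.21,0.0],[0,0,0.45]],[[-14.35,0.96,0.0],[0,0,0.505]],[[-16.14,2.12,0.0],[0,0,0.56]],[[-17.94,3.28,0.0],[0,0,0.615]],[[-19.73,4.45,0.0],[0,0,0.67]],[[-21.52,5.61,0.0],[0,0,0.725]]]
```

>>> carry_out(targets=[[[-0.29, -3.45, 0.0], [0, 0, -0.002]], [[-0.59, -6.9, 0.0], [0, 0, -0.005]], [[-0.88, -10.35, 0.0], [0, 0, -0.007]], [[-1.18, -13.8, 0.0], [0, 0, -0.009]], [[-1.47, -17.25, 0.0], [0, 0, -0.012]], [[-1.77, -20.7, 0.0], [0, 0, -0.014]], [[-2.06, -24.15, 0.0], [0, 0, -0.016]], [[-2.36, -27.6, 0.0], [0, 0, -0.019]], [[-5.21, -28.0, 0.0], [0, 0, 0.086]], [[-8.0, -28.69, 0.0], [0, 0, 0.191]]], grip=50)

```text
clock: 0.93
ee_pos: [176.1, 209.8, 194.2]
eef_rot: [0.001, 0.293, 0.956, 0.002]
force: [0.6, -0.0, -0.3]
gripper_width: 42.6
finger_force: 0.0
```

>>> carry_out(targets=[[[-2.85, -0.45, 0.0], [0, 0, 0.104]], [[-5.86, -1.27, 0.0], [0, 0, 0.218]], [[-8.75, -2.42, 0.0], [0, 0, 0.331]], [[-11.5, -3.9, 0.0], [0, 0, 0.445]], [[-14.06, -5.67, 0.0], [0, 0, 0.558]], [[-16.41, -7.73, 0.0], [0, 0, 0.672]], [[-18.51, -10.04, 0.0], [0, 0, 0.785]], [[-20.33, -12.57, 0.0], [0, 0, 0.898]], [[-21.85, -15.29, 0.0], [0, 0, 1.012]], [[-23.06, -18.16, 0.0], [0, 0, 1.125]]])

```text
clock: 1.77
ee_pos: [265.8, -70.3, 193.5]
eef_rot: [-0.0, 0.759, 0.651, 0.0]
force: [0.6, 0.4, 0.4]
gripper_width: 42.6
finger_force: 0.0
```

>>> carry_out(targets=[[[-3.08, -0.5, 0.0], [0, 0, 0.114]], [[-6.08, -1.35, 0.0], [0, 0, 0.227]], [[-8.97, -2.53, 0.0], [0, 0, 0.341]], [[-10.76, -1.37, 0.0], [0, 0, 0.396]], [[-12.55, -0.21, 0.0], [0, 0, 0.45]], [[-14.35, 0.96, 0.0], [0, 0, 0.505]], [[-16.14, 2.12, 0.0], [0, 0, 0.56]], [[-17.94, 3.28, 0.0], [0, 0, 0.615]], [[-19.73, 4.45, 0.0], [0, 0, 0.67]], [[-21.52, 5.61, 0.0], [0, 0, 0.725]]])

```text
clock: 2.6
ee_pos: [290.1, -290.7, 193.3]
eef_rot: [-0.001, 0.94, 0.34, -0.0]
force: [0.4, -0.1, 0.2]
gripper_width: 42.7
finger_force: 0.0
```

Run:
```python
from plan import *
print(load())
c=load()
rows(lin(c,(440,-440,150,38.5),8)+[(440,-440,150,38.5)]*2)
```

```text
[ 289.99687679 -289.95973877  194.04         39.97931401]
[[[0.23,2.64,0.55],[0,0,0.003]],[[0.46,5.28,1.1],[0,0,0.006]],[[0.7,7.93,1.65],[0,0,0.01]],[[0.93,10.57,2.2],[0,0,0.013]],[[1.16,13.21,2.75],[0,0,0.016]],[[1.39,15.85,3.3],[0,0,0.019]],[[1.62,18.49,3.85],[0,0,0.023]],[[1.85,21.14,4.4],[0,0,0.026]],[[1.85,21.14,4.4],[0,0,0.026]],[[1.85,21.14,4.4],[0,0,0.026]]]
```

>>> carry_out(targets=[[[0.23, 2.64, 0.55], [0, 0, 0.003]], [[0.46, 5.28, 1.1], [0, 0, 0.006]], [[0.7, 7.93, 1.65], [0, 0, 0.01]], [[0.93, 10.57, 2.2], [0, 0, 0.013]], [[1.16, 13.21, 2.75], [0, 0, 0.016]], [[1.39, 15.85, 3.3], [0, 0, 0.019]], [[1.62, 18.49, 3.85], [0, 0, 0.023]], [[1.85, 21.14, 4.4], [0, 0, 0.026]], [[1.85, 21.14, 4.4], [0, 0, 0.026]], [[1.85, 21.14, 4.4], [0, 0, 0.026]]])

```text
clock: 3.43
ee_pos: [439.8, -439.8, 147.4]
eef_rot: [-0.002, 0.944, 0.33, -0.001]
force: [-0.5, 0.6, -0.2]
gripper_width: 42.7
finger_force: 0.0
```

Run:
```python
from h import *
s=manip.read_state();im=manip.grab_frame("wrist");cv2.imwrite("pics/w1.png",im)
print(s["clock"],s["ee_pos"],proj(cam("wrist",s),[[520,-366,64],[668,-340,22]]))
```

```text
3.4333 [ 439.83372228 -439.78073391  147.35797576] [[ 270.47876835   54.19191641]
 [ 372.12217192 -139.22596467]]
```

View pics/w1.png

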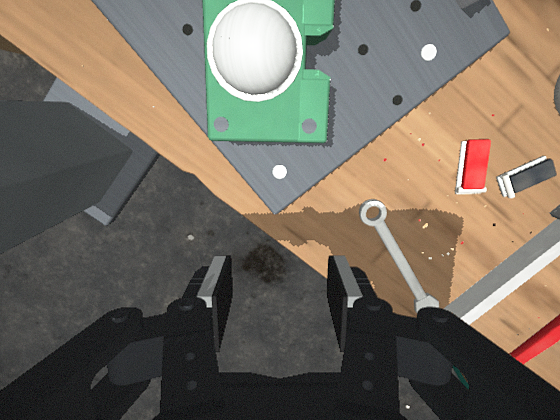

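The wrist view shows the block's right side as the lower edge, from (210,140) to (328,142). The slot is at about (318,55), on the right.

Run:
```python
from h import *
s={"ee_pos":np.array([439.83,-439.78,147.36]),"eef_rot":manip.read_state()["eef_rot"]}
C=cam("wrist",s)
B=ray(C,[[211,139],[328,142],[333,0]],64);print(B,np.degrees(np.arctan2(*(B[1]-B[0])[[1,0]])))
print("slot edges",ray(C,[[330,33],[328,75]],64),"dome c",ray(C,[[255,49]],66))
```

```text
[[ 446.07201212 -367.38277965   64.        ]
 [ 499.16093345 -437.56275179   64.        ]
 [ 572.87526263 -378.33454488   64.        ]] -52.89365130481881
slot edges [[ 556.34168412 -389.98940147   64.        ]
 [ 534.89497817 -406.69201741   64.        ]] dome c [[ 515.83668431 -355.8497072    66.        ]]
```

Run:
```python
from plan import *
c=load()
rows(lin(c,(445,-434,31,37.8),5)+lin((445,-434,31,37.8),(464,-419.3,31,37.8),4)+[(464,-419.3,31,37.8)])
cor=np.array([473.2,-301.3]);p=np.array([468.5,-415.8])
def arc(t):
    a=np.radians(t);q=cor+np.array([[np.cos(a),-np.sin(a)],[np.sin(a),np.cos(a)]])@(p-cor);return (q[0],q[1],31,37.8+t)
rows([arc(2*k) for k in range(10)])
rows([arc(18+2*k) for k in range(1,11)])
```

```text
[[[0.15,-0.03,2.38],[0,0,0.002]],[[0.31,-0.07,4.76],[0,0,0.005]],[[0.46,-0.1,7.14],[0,0,0.007]],[[0.62,-0.13,9.52],[0,0,0.01]],[[0.77,-0.16,11.9],[0,0,0.012]],[[1.37,-0.16,11.9],[0,0,0.012]],[[1.97,-0.15,11.9],[0,0,0.012]],[[2.57,-0.14,11.9],[0,0,0.012]],[[3.17,-0.13,11.9],[0,0,0.012]],[[3.17,-0.13,11.9],[0,0,0.012]]]
[[[0.57,-0.0,0.0],[0,0,0.0]],[[0.88,0.25,0.0],[0,0,-0.035]],[[1.2,0.49,0.0],[0,0,-0.07]],[[1.53,0.72,0.0],[0,0,-0.105]],[[1.86,0.94,0.0],[0,0,-0.14]],[[2.2,1.15,0.0],[0,0,-0.174]],[[2.55,1.34,0.0],[0,0,-0.209]],[[2.91,1.53,0.0],[0,0,-0.244]],[[3.27,1.7,0.0],[0,0,-0.279]],[[3.64,1.85,0.0],[0,0,-0.314]]]
[[[0.31,0.25,0.0],[0,0,-0.035]],[[0.63,0.5,0.0],[0,0,-0.07]],[[0.95,0.73,0.0],[0,0,-0.105]],[[1.29,0.95,0.0],[0,0,-0.14]],[[1.63,1.15,0.0],[0,0,-0.175]],[[1.98,1.35,0.0],[0,0,-0.21]],[[2.34,1.53,0.0],[0,0,-0.244]],[[2.7,1.7,0.0],[0,0,-0.279]],[[3.07,1.86,0.0],[0,0,-0.314]],[[3.44,2.0,0.0],[0,0,-0.349]]]
```

>>> carry_out(targets=[[[0.15, -0.03, 2.38], [0, 0, 0.002]], [[0.31, -0.07, 4.76], [0, 0, 0.005]], [[0.46, -0.1, 7.14], [0, 0, 0.007]], [[0.62, -0.13, 9.52], [0, 0, 0.01]], [[0.77, -0.16, 11.9], [0, 0, 0.012]], [[1.37, -0.16, 11.9], [0, 0, 0.012]], [[1.97, -0.15, 11.9], [0, 0, 0.012]], [[2.57, -0.14, 11.9], [0, 0, 0.012]], [[3.17, -0.13, 11.9], [0, 0, 0.012]], [[3.17, -0.13, 11.9], [0, 0, 0.012]]])

```text
clock: 4.32
ee_pos: [466.3, -419.4, 33.8]
eef_rot: [0.002, 0.946, 0.325, 0.001]
force: [-0.3, 0.2, -0.1]
gripper_width: 42.7
finger_force: 0.0
```

>>> carry_out(targets=[[[0.57, 0.0, 0.0], [0, 0, 0.0]], [[0.88, 0.25, 0.0], [0, 0, -0.035]], [[1.2, 0.49, 0.0], [0, 0, -0.07]], [[1.53, 0.72, 0.0], [0, 0, -0.105]], [[1.86, 0.94, 0.0], [0, 0, -0.14]], [[2.2, 1.15, 0.0], [0, 0, -0.174]], [[2.55, 1.34, 0.0], [0, 0, -0.209]], [[2.91, 1.53, 0.0], [0, 0, -0.244]], [[3.27, 1.7, 0.0], [0, 0, -0.279]], [[3.64, 1.85, 0.0], [0, 0, -0.314]]])

```text
clock: 5.15
ee_pos: [504.8, -411.8, 31.7]
eef_rot: [0.001, 0.883, 0.469, 0.0]
force: [0.2, -0.2, -0.5]
gripper_width: 42.7
finger_force: 0.0
```

Run:
```python
from h import *
s=manip.read_state();im=manip.grab_frame("wrist");t=manip.grab_frame("top")
cv2.imwrite("pics/w2.png",im);np.savez("w2.npz",p=s["ee_pos"],q=s["eef_rot"])
print(s["clock"],s["ee_pos"],s["force"])
t=cv2.resize(t[135:280,270:450],(521,420),interpolation=cv2.INTER_CUBIC)
cv2.imwrite("pics/m2.png",np.hstack([cv2.resize(im,(278,420))*0+0 if 0 else cv2.resize(im,(279,210)).repeat(2,0)[:420]*0+cv2.copyMakeBorder(cv2.resize(im,(279,209)),0,211,0,0,0),t]))
```

```text
5.15 [ 504.81704205 -411.78431558   31.745839  ] [ 0.23547791 -0.19384967 -0.54489118]
```

View pics/m2.png

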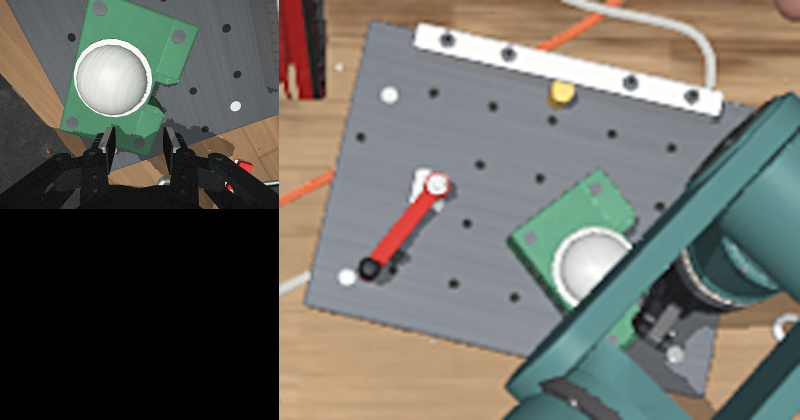

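View pics/w2.png

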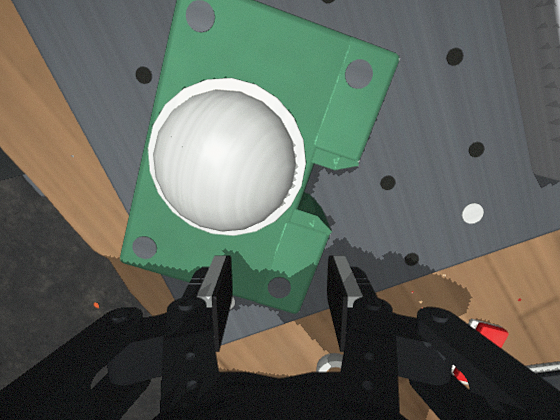

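The block's top corners are now at (122,262), (298,312) and (398,57), with the fingertips at (215,258) and (345,258).

Run:
```python
from h import *
z=np.load("w2.npz");s={"ee_pos":z["p"],"eef_rot":z["q"]}
C=cam("wrist",s)
B=ray(C,[[122,262],[298,312],[398,57],[180,0]],64);print(B)
for i,j in((1,0),(1,2),(3,0)):print(np.linalg.norm(B[i]-B[j]),np.degrees(np.arctan2(*(B[i]-B[j])[[1,0]])))
print("dome",ray(C,[[227,155]],66))
c=manip.get_calibration("wrist");H=np.linalg.inv(c["hand_eye"])
for p in([0,0,0],[0,25,0],[0,25,-8],[0,25,-40],[11,25,-8],[-11,25,-8]):
    q=C[0]@(H[:3,:3]@p+H[:3,3]);print(p,q[:2]/q[2])
```

```text
[[ 445.32309393 -366.85143334   64.        ]
 [ 499.01335194 -435.60124679   64.        ]
 [ 595.19179467 -361.01420567   64.        ]
 [ 536.14414419 -296.93696017   64.        ]]
87.2306176508031 -52.01189580088972
121.71080292707663 -142.20617701763857
114.61455723351978 37.58924636309576
dome [[ 516.3442355 -354.1334925   66.       ]]
[0, 0, 0] [280.41933469 243.52839725]
[0, 25, 0] [324.93244411 243.565649  ]
[0, 25, -8] [326.79742412 249.20431559]
[0, 25, -40] [336.08697098 277.29076011]
[11, 25, -8] [327.61903178 230.01004763]
[-11, 25, -8] [326.00281767 267.76778535]
```

The block hasn't moved, and the fingertips look higher than I expected. I'll check with the scene camera.

Run:
```python
from h import *
s=manip.read_state();im=manip.grab_frame("scene");C=cam("scene")
print(s["ee_pos"])
q=s["eef_rot"];Rt=R.from_quat([q[1],q[2],q[3],q[0]]).as_matrix()
big=cv2.resize(im[180:340,270:480],None,fx=3.7,fy=3.7,interpolation=cv2.INTER_CUBIC)
for p,col in(([0,0,0],(0,0,255)),([11,-25,0],(255,0,255)),([11,-25,-40],(255,255,0)),([11,25,0],(255,0,255)),([11,25,-40],(255,255,0))):
    u=(proj(C,Rt@p+s["ee_pos"])[0]-[270,180])*3.7
    cv2.circle(big,tuple(int(v) for v in u),4,col,1);print(p,u)
cv2.imwrite("pics/s2.png",big)
```

```text
[ 505.05949977 -411.60754113   31.68425284]
[0, 0, 0] [474.18593925 356.26563017]
[11, -25, 0] [422.25638597 358.46760752]
[11, -25, -40] [432.48460635 306.28962729]
[11, 25, 0] [499.2159219  325.88931081]
[11, 25, -40] [511.82802174 273.72112623]
```

View pics/s2.png

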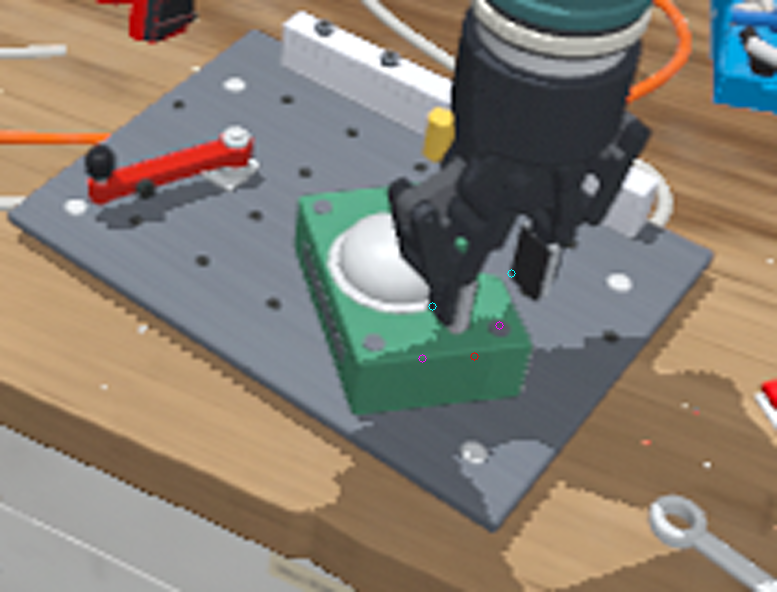

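The scene view shows the fingertips, at crop (455,330) and (530,297), passing just above the block's top. They end about 35 mm above the stated TCP. I'll back off and go lower.

Run:
```python
from plan import *
json.dump([504.9,-411.8,31,55.8],open("cmd.json","w"))
c=np.array([504.9,-411.8,31,55.8])
# stored cmd is the commanded pose at end of the 2nd call (arc 18 deg)
cor=np.array([473.2,-301.3]);p=np.array([468.5,-415.8]);a=np.radians(18)
q=cor+np.array([[np.cos(a),-np.sin(a)],[np.sin(a),np.cos(a)]])@(p-cor);c[:2]=q;print(c)
json.dump(list(c),open("cmd.json","w"))
up=c.copy();up[2]=55
rows([up]+lin(up,(445,-434,50,37.8),4)+lin((445,-434,50,37.8),(445,-434,2,37.8),4)+[(445,-434,2,37.8)])
```

```text
[ 504.11248023 -411.64835099   31.           55.8       ]
[[[0.0,0.0,-2.4],[0,0,-0.0]],[[-1.29,-0.91,-2.28],[0,0,0.079]],[[-2.59,-1.82,-2.15],[0,0,0.157]],[[-3.88,-2.72,-2.02],[0,0,0.236]],[[-5.17,-3.63,-1.9],[0,0,0.314]],[[-5.17,-3.63,-0.7],[0,0,0.314]],[[-5.17,-3.63,0.5],[0,0,0.314]],[[-5.17,-3.63,1.7],[0,0,0.314]],[[-5.17,-3.63,2.9],[0,0,0.314]],[[-5.17,-3.63,2.9],[0,0,0.314]]]
```

>>> carry_out(targets=[[[0.0, 0.0, -2.4], [0, 0, 0]], [[-1.29, -0.91, -2.28], [0, 0, 0.079]], [[-2.59, -1.82, -2.15], [0, 0, 0.157]], [[-3.88, -2.72, -2.02], [0, 0, 0.236]], [[-5.17, -3.63, -1.9], [0, 0, 0.314]], [[-5.17, -3.63, -0.7], [0, 0, 0.314]], [[-5.17, -3.63, 0.5], [0, 0, 0.314]], [[-5.17, -3.63, 1.7], [0, 0, 0.314]], [[-5.17, -3.63, 2.9], [0, 0, 0.314]], [[-5.17, -3.63, 2.9], [0, 0, 0.314]]])

```text
clock: 6.13
ee_pos: [443.7, -431.2, -2.9]
eef_rot: [-0.004, 0.946, 0.325, -0.001]
force: [-0.3, 1.0, -0.4]
gripper_width: 42.8
finger_force: 0.0
```

Run:
```python
from h import *
s=manip.read_state();im=manip.grab_frame("scene");w=manip.grab_frame("wrist")
print(s["clock"],s["ee_pos"],s["force"])
big=cv2.resize(im[200:330,290:450],None,fx=3,fy=3,interpolation=cv2.INTER_CUBIC)
w=cv2.resize(w,(310,232));w=cv2.copyMakeBorder(w,0,390-232,0,0,0)
cv2.imwrite("pics/s3.png",np.hstack([w,big]))
```

```text
6.1333 [ 443.67084312 -431.21149026   -2.85357595] [-0.28570193  1.0232063  -0.40147131]
```

View pics/s3.png

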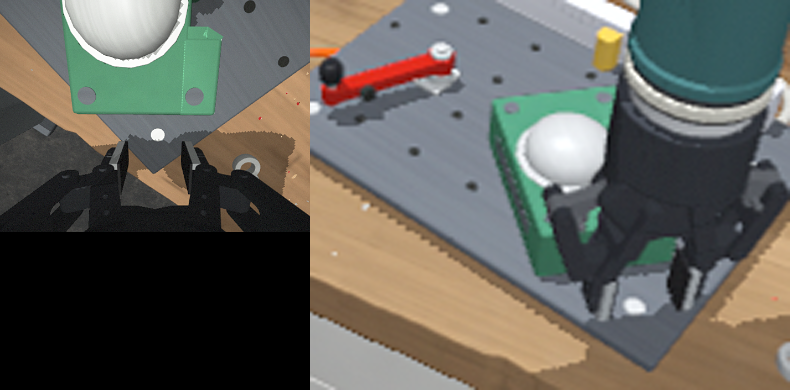

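No contact at TCP z = -3, so the tips really are about 35 mm up. Repeating the approach and arc at this height.

Run:
```python
from plan import *
c=load();print(c)
cor=np.array([473.2,-301.3]);p=np.array([468.5,-415.8])
def arc(t):
    a=np.radians(t);q=cor+np.array([[np.cos(a),-np.sin(a)],[np.sin(a),np.cos(a)]])@(p-cor);return (q[0],q[1],2,37.8+t)
rows(lin(c,(*p,2,37.8),4)+[arc(2*k) for k in range(1,7)])
rows([arc(12+2*k) for k in range(1,11)])
```

```text
[ 445.02974475 -434.00479006    2.           37.80912523]
[[[0.74,0.0,-0.0],[0,0,0.0]],[[1.49,0.0,-0.0],[0,0,0.0]],[[2.23,0.0,-0.0],[0,0,0.0]],[[2.97,0.0,-0.0],[0,0,0.0]],[[3.28,0.25,-0.0],[0,0,-0.035]],[[3.6,0.49,-0.0],[0,0,-0.07]],[[3.93,0.73,-0.0],[0,0,-0.105]],[[4.26,0.94,-0.0],[0,0,-0.139]],[[4.6,1.15,-0.0],[0,0,-0.174]],[[4.95,1.35,-0.0],[0,0,-0.209]]]
[[[0.31,0.25,-0.0],[0,0,-0.035]],[[0.63,0.49,-0.0],[0,0,-0.07]],[[0.96,0.72,-0.0],[0,0,-0.105]],[[1.29,0.94,-0.0],[0,0,-0.14]],[[1.64,1.15,-0.0],[0,0,-0.175]],[[1.99,1.34,-0.0],[0,0,-0.21]],[[2.34,1.52,-0.0],[0,0,-0.245]],[[2.7,1.69,-0.0],[0,0,-0.28]],[[3.07,1.85,-0.0],[0,0,-0.314]],[[3.45,1.99,-0.0],[0,0,-0.349]]]
```

>>> carry_out(targets=[[[0.74, 0.0, 0.0], [0, 0, 0.0]], [[1.49, 0.0, 0.0], [0, 0, 0.0]], [[2.23, 0.0, 0.0], [0, 0, 0.0]], [[2.97, 0.0, 0.0], [0, 0, 0.0]], [[3.28, 0.25, 0.0], [0, 0, -0.035]], [[3.6, 0.49, 0.0], [0, 0, -0.07]], [[3.93, 0.73, 0.0], [0, 0, -0.105]], [[4.26, 0.94, 0.0], [0, 0, -0.139]], [[4.6, 1.15, 0.0], [0, 0, -0.174]], [[4.95, 1.35, 0.0], [0, 0, -0.209]]])

```text
clock: 7.07
ee_pos: [491.6, -416.6, 3.0]
eef_rot: [0.002, 0.907, 0.421, -0.002]
force: [-5.0, -5.1, 0.3]
gripper_width: 42.9
finger_force: 3.4
```

```bash
cat >> h.py <<'E'
def look(name):
    """block pose from the wrist picture: big green region, polygon corners on z=64"""
    s=manip.read_state();im=manip.grab_frame("wrist");cv2.imwrite("pics/%s.png"%name,im)
    np.savez(name+".npz",p=s["ee_pos"],q=s["eef_rot"])
    C=cam("wrist",s);print("t",round(s["clock"],2),"tcp",s["ee_pos"].round(1),"F",s["force"].round(1))
    return s,im,C
def top_dome(C,im):
    """white ring/dome in view -> centre by ellipse of bright low-saturation blob enclosed by green"""
    hsv=cv2.cvtColor(im,cv2.COLOR_BGR2HSV)
    m=cv2.inRange(hsv,(60,90,60),(90,255,255));return m
E
python3 - <<'E'
from h import *
s,im,C=look("w4");m=top_dome(C,im)
cs,_=cv2.findContours(m,cv2.RETR_EXTERNAL,cv2.CHAIN_APPROX_SIMPLE)
c=max(cs,key=cv2.contourArea);print(cv2.contourArea(c))
print(cv2.approxPolyDP(c,6,True)[:,0].tolist())
E
```

```text
t 7.07 tcp [ 491.6 -416.6    3. ] F [-5.  -5.1  0.3]
32045.0
[[104, 0], [140, 269], [369, 271], [382, 151], [337, 129], [329, 135], [331, 73], [391, 49], [394, 0], [270, 0], [310, 38], [326, 107], [319, 138], [291, 178], [234, 203], [177, 190], [133, 147], [117, 91], [122, 53], [137, 24], [164, 0]]
```

The block is following, with its side flat on both fingers at about 7 N. Continuing.

>>> carry_out(targets=[[[0.31, 0.25, 0.0], [0, 0, -0.035]], [[0.63, 0.49, 0.0], [0, 0, -0.07]], [[0.96, 0.72, 0.0], [0, 0, -0.105]], [[1.29, 0.94, 0.0], [0, 0, -0.14]], [[1.64, 1.15, 0.0], [0, 0, -0.175]], [[1.99, 1.34, 0.0], [0, 0, -0.21]], [[2.34, 1.52, 0.0], [0, 0, -0.245]], [[2.7, 1.69, 0.0], [0, 0, -0.28]], [[3.07, 1.85, 0.0], [0, 0, -0.314]], [[3.45, 1.99, 0.0], [0, 0, -0.349]]])

```text
clock: 7.95
ee_pos: [530.0, -403.2, 3.0]
eef_rot: [0.002, 0.82, 0.572, -0.002]
force: [-2.8, -5.6, -0.5]
gripper_width: 42.8
finger_force: 3.0
```

Run:
```python
from h import *
s,im,C=look("w5");m=top_dome(C,im)
cs,_=cv2.findContours(m,cv2.RETR_EXTERNAL,cv2.CHAIN_APPROX_SIMPLE)
c=max(cs,key=cv2.contourArea)
P=cv2.approxPolyDP(c,6,True)[:,0];print(P.tolist())
W=ray(C,P,64);
lo=P[:,1]>240;print(W[lo])
q=s["eef_rot"];print("tool yaw",np.degrees(2*np.arctan2(q[2],q[1])))
```

```text
t 7.95 tcp [ 530.  -403.2    3. ] F [-2.8 -5.6 -0.5]
[[104, 0], [140, 269], [368, 271], [382, 151], [329, 127], [333, 66], [362, 66], [391, 49], [394, 0], [270, 0], [310, 38], [326, 107], [307, 161], [284, 184], [237, 202], [177, 190], [133, 147], [117, 90], [122, 54], [137, 24], [164, 0]]
[[ 485.07291208 -370.8554674    64.        ]
 [ 566.36954488 -401.59659512   64.        ]]
tool yaw 69.8347574653261
```

Run:
```python
from plan import *
c=load();print(c)
cor=np.array([473.2,-301.3]);p=np.array([468.5,-415.8])
def arc(t):
    a=np.radians(t);q=cor+np.array([[np.cos(a),-np.sin(a)],[np.sin(a),np.cos(a)]])@(p-cor);return (q[0],q[1],2,37.8+t)
A=[arc(32+2*k) for k in range(1,4)]+[arc(39.8)]
e=np.array(A[-1]);v=np.array([.215,.977,0,0])
rows(A+[e+2*v,e+4*v,e+4*v,e+4*v])
```

```text
[ 529.88514426 -400.82958243    2.           69.7801702 ]
[[[0.3,0.26,-0.0],[0,0,-0.035]],[[0.62,0.5,-0.0],[0,0,-0.07]],[[0.95,0.73,-0.0],[0,0,-0.105]],[[1.25,0.92,-0.0],[0,0,-0.136]],[[1.45,0.9,-0.0],[0,0,-0.136]],[[1.65,0.87,-0.0],[0,0,-0.136]],[[1.65,0.87,-0.0],[0,0,-0.136]],[[1.65,0.87,-0.0],[0,0,-0.136]]]
```

>>> carry_out(targets=[[[0.3, 0.26, 0.0], [0, 0, -0.035]], [[0.62, 0.5, 0.0], [0, 0, -0.07]], [[0.95, 0.73, 0.0], [0, 0, -0.105]], [[1.25, 0.92, 0.0], [0, 0, -0.136]], [[1.45, 0.9, 0.0], [0, 0, -0.136]], [[1.65, 0.87, 0.0], [0, 0, -0.136]], [[1.65, 0.87, 0.0], [0, 0, -0.136]], [[1.65, 0.87, 0.0], [0, 0, -0.136]]])

```text
clock: 8.67
ee_pos: [544.3, -390.7, 3.1]
eef_rot: [0.002, 0.78, 0.626, -0.001]
force: [-1.1, -5.0, 0.3]
gripper_width: 42.8
finger_force: 2.8
```

Run:
```python
from h import *
s,im,C=look("w6");m=top_dome(C,im)
cs,_=cv2.findContours(m,cv2.RETR_EXTERNAL,cv2.CHAIN_APPROX_SIMPLE)
c=max(cs,key=cv2.contourArea)
P=cv2.approxPolyDP(c,6,True)[:,0];print(P.tolist())
lo=P[:,1]>240;print(ray(C,P[lo],64),"slot mouth corners",ray(C,[[382,151],[391,49]],64))
h=cv2.cvtColor(im,cv2.COLOR_BGR2HSV);y=cv2.inRange(h,(20,120,100),(32,255,255))
n,l,st,ce=cv2.connectedComponentsWithStats(y);print([(st[i].tolist(),ce[i].round()) for i in range(1,n) if st[i][4]>60])
q=s["eef_rot"];print("tool yaw",np.degrees(2*np.arctan2(q[2],q[1])))
t=manip.grab_frame("top");t=cv2.resize(t[135:280,270:450],(470,378),interpolation=cv2.INTER_CUBIC)
w=cv2.resize(im,(330,248));cv2.imwrite("pics/m6.png",np.hstack([cv2.copyMakeBorder(w,0,130,0,0,0),t]))
```

```text
t 8.67 tcp [ 544.3 -390.7    3.1] F [-1.1 -5.   0.3]
[[104, 0], [140, 269], [369, 270], [382, 151], [338, 129], [329, 135], [331, 67], [361, 66], [391, 49], [393, 0], [270, 0], [310, 38], [326, 105], [307, 161], [284, 184], [237, 202], [177, 190], [133, 147], [117, 91], [122, 54], [137, 24], [164, 0]]
[[ 495.65047446 -364.67645807   64.        ]
 [ 580.80046172 -383.90314619   64.        ]] slot mouth corners [[ 591.57270709 -340.02523044   64.        ]
 [ 598.58348794 -308.61691357   64.        ]]
[([494, 69, 66, 45, 1179], array([540.,  88.]))]
tool yaw 77.55913865659373
```

View pics/m6.png

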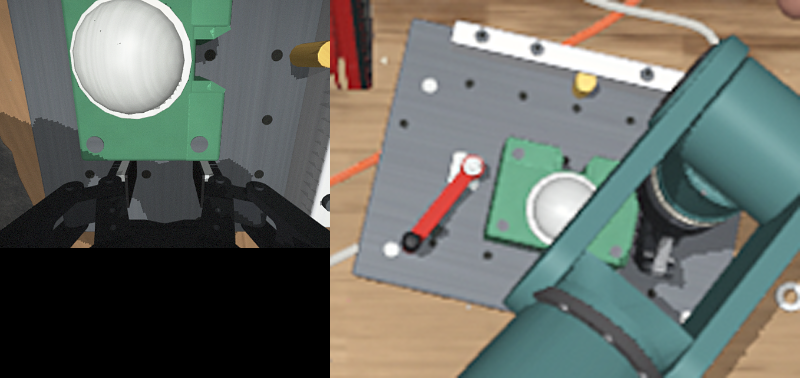

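The block is square to the fence in both views. The slot mouth spans rows 49–151 in the wrist image, and the key comes in at its right edge, at about (540,88).

Run:
```python
from h import *
z=np.load("w6.npz");s={"ee_pos":z["p"],"eef_rot":z["q"]};C=cam("wrist",s);im=cv2.imread("pics/w6.png")
h=cv2.cvtColor(im,cv2.COLOR_BGR2HSV)
for u in(510,530,550): print(u,[(v,int(h[v,u,2])) for v in range(62,120,3) if 18<=h[v,u,0]<=34 and h[v,u,1]>100])
a=np.radians(-12.4);U=np.array([[np.cos(a),np.sin(a)],[-np.sin(a),np.cos(a)]])
f=lambda uv,zz:(ray(C,uv,zz)[:,:2]-[668,-339.5])@U.T
print("key +y top edge",f([[530,69],[550,69]],52),"mouth",f([[382,151],[391,49]],64),"deep slot",f([[329,135],[331,67]],64),"lower corners",f([[140,269],[369,270]],64))
```

```text
510 [(77, 119), (80, 110), (83, 108), (86, 104), (89, 99), (92, 93), (95, 90), (98, 84), (101, 86), (104, 87), (110, 84)]
530 [(74, 122), (77, 119), (80, 108), (83, 104), (86, 104), (89, 86), (92, 95), (95, 92), (101, 85), (104, 81), (107, 83), (110, 88)]
550 [(71, 100), (74, 164), (77, 240), (80, 235), (83, 237), (86, 240), (89, 240), (92, 239), (95, 239), (98, 241), (101, 237), (104, 241), (107, 238), (110, 240), (113, 76)]
key +y top edge [[-20.9412586   10.43867597]
 [-13.84092538  10.43921535]] mouth [[-74.53168208 -16.92456186]
 [-74.42892128  15.25651325]] deep slot [[-92.99385601 -11.51814772]
 [-93.23911385   9.94533446]] lower corners [[-162.92272655  -61.59859622]
 [ -75.63049729  -62.09206015]]
```

Run:
```python
from plan import *
c=load();print(c)
u=np.array([.9767,-.2147]);v=np.array([.2147,.9767]);KR=np.array([668.4,-337.7])
K=lambda x,y,z,yaw:np.array([*(KR+x*u+y*v),z,yaw])
V=lambda d,z,:np.array([*(c[:2]+d*v),z,c[3]])
a=V(-30,2);b=V(-35,80);e=K(-215,0,90,-12.4)
# 13 rows of rotation
L=lin(b,e,14)
rows([V(1,2),V(2,2),V(2,2),V(-12,2),a,V(-32,40),b]+L[:3])
rows(L[3:13])
f=K(-205,0,3,-12.4);g=K(-190,0,3,-12.4)
rows([e]+lin(e,f,5)+lin(f,g,2)+[g,g])
```

```text
[ 543.75177264 -388.35334031    2.           77.57239621]
[[[0.1,-0.0,-0.0],[0,0,-0.0]],[[0.2,-0.0,-0.0],[0,0,-0.0]],[[0.2,-0.0,-0.0],[0,0,-0.0]],[[-1.2,0.0,-0.0],[0,0,-0.0]],[[-3.0,0.0,-0.0],[0,0,-0.0]],[[-3.2,0.0,-3.8],[0,0,-0.0]],[[-3.5,0.0,-7.8],[0,0,-0.0]],[[-2.71,-0.74,-7.87],[0,0,0.112]],[[-1.91,-1.49,-7.94],[0,0,0.224]],[[-1.12,-2.23,-8.01],[0,0,0.336]]]
[[[0.51,-0.97,-0.08],[0,0,0.113]],[[1.01,-1.93,-0.15],[0,0,0.225]],[[1.51,-2.9,-0.22],[0,0,0.337]],[[2.02,-3.86,-0.29],[0,0,0.449]],[[2.52,-4.82,-0.36],[0,0,0.561]],[[3.03,-5.79,-0.43],[0,0,0.673]],[[3.53,-6.75,-0.5],[0,0,0.786]],[[4.04,-7.72,-0.58],[0,0,0.898]],[[4.54,-8.68,-0.65],[0,0,1.01]],[[5.05,-9.65,-0.72],[0,0,1.122]]]
[[[-0.65,-0.87,-0.07],[0,0,0.112]],[[-0.45,-0.84,1.67],[0,0,0.112]],[[-0.25,-0.82,3.41],[0,0,0.112]],[[-0.05,-0.8,5.15],[0,0,0.112]],[[0.15,-0.78,6.89],[0,0,0.112]],[[0.34,-0.76,8.63],[0,0,0.112]],[[1.09,-0.67,8.63],[0,0,0.112]],[[1.84,-0.59,8.63],[0,0,0.112]],[[1.84,-0.59,8.63],[0,0,0.112]],[[1.84,-0.59,8.63],[0,0,0.112]]]
```

>>> carry_out(targets=[[[0.1, 0, 0], [0, 0, 0]], [[0.2, 0, 0], [0, 0, 0]], [[0.2, 0, 0], [0, 0, 0]], [[-1.2, 0, 0], [0, 0, 0]], [[-3.0, 0, 0], [0, 0, 0]], [[-3.2, 0, -3.8], [0, 0, 0]], [[-3.5, 0, -7.8], [0, 0, 0]], [[-2.71, -0.74, -7.87], [0, 0, 0.112]], [[-1.91, -1.49, -7.94], [0, 0, 0.224]], [[-1.12, -2.23, -8.01], [0, 0, 0.336]]])

```text
clock: 9.6
ee_pos: [519.9, -396.0, 83.8]
eef_rot: [0.001, 0.875, 0.484, 0.001]
force: [-0.1, 0.4, -1.1]
gripper_width: 42.5
finger_force: 0.0
```

>>> carry_out(targets=[[[0.51, -0.97, -0.08], [0, 0, 0.113]], [[1.01, -1.93, -0.15], [0, 0, 0.225]], [[1.51, -2.9, -0.22], [0, 0, 0.337]], [[2.02, -3.86, -0.29], [0, 0, 0.449]], [[2.52, -4.82, -0.36], [0, 0, 0.561]], [[3.03, -5.79, -0.43], [0, 0, 0.673]], [[3.53, -6.75, -0.5], [0, 0, 0.786]], [[4.04, -7.72, -0.58], [0, 0, 0.898]], [[4.54, -8.68, -0.65], [0, 0, 1.01]], [[5.05, -9.65, -0.72], [0, 0, 1.122]]])

```text
clock: 10.43
ee_pos: [463.8, -301.3, 89.6]
eef_rot: [-0.0, 0.998, -0.055, 0.0]
force: [0.5, -0.3, 0.2]
gripper_width: 42.7
finger_force: 0.0
```

>>> carry_out(targets=[[[-0.65, -0.87, -0.07], [0, 0, 0.112]], [[-0.45, -0.84, 1.67], [0, 0, 0.112]], [[-0.25, -0.82, 3.41], [0, 0, 0.112]], [[-0.05, -0.8, 5.15], [0, 0, 0.112]], [[0.15, -0.78, 6.89], [0, 0, 0.112]], [[0.34, -0.76, 8.63], [0, 0, 0.112]], [[1.09, -0.67, 8.63], [0, 0, 0.112]], [[1.84, -0.59, 8.63], [0, 0, 0.112]], [[1.84, -0.59, 8.63], [0, 0, 0.112]], [[1.84, -0.59, 8.63], [0, 0, 0.112]]])

```text
clock: 11.27
ee_pos: [484.5, -298.1, 4.8]
eef_rot: [0.001, 0.994, -0.108, 0.001]
force: [-0.5, -0.5, 0.5]
gripper_width: 42.6
finger_force: 0.0
```

Run:
```python
from h import *
s,im,C=look("w7");m=top_dome(C,im)
cs,_=cv2.findContours(m,cv2.RETR_EXTERNAL,cv2.CHAIN_APPROX_SIMPLE)
c=max(cs,key=cv2.contourArea)
P=cv2.approxPolyDP(c,6,True)[:,0]
a=np.radians(-12.4);U=np.array([[np.cos(a),np.sin(a)],[-np.sin(a),np.cos(a)]])
f=lambda uv,zz:(ray(C,uv,zz)[:,:2]-[668.4,-337.7])@U.T
print(np.c_[P,f(P,64).round(1)].tolist())
h=cv2.cvtColor(im,cv2.COLOR_BGR2HSV);y=cv2.inRange(h,(20,120,70),(32,255,255))
n,l,st,ce=cv2.connectedComponentsWithStats(y);print([(st[i].tolist(),ce[i].round()) for i in range(1,n) if st[i][4]>60])
q=s["eef_rot"];print("tool yaw",np.degrees(2*np.arctan2(q[2],q[1])),"tcp key",U@(s["ee_pos"][:2]-[668.4,-337.7]))
```

```text
t 11.27 tcp [ 484.5 -298.1    4.8] F [-0.5 -0.5  0.5]
[[89.0, 0.0, -84.4, 60.6], [123.0, 236.0, -162.9, 59.9], [448.0, 236.0, -162.8, -62.2], [485.0, 0.0, -84.2, -62.9], [463.0, 0.0, -84.2, -56.1], [465.0, 20.0, -89.8, -57.5], [448.0, 34.0, -93.8, -52.7], [430.0, 24.0, -91.0, -46.6], [435.0, 0.0, -84.2, -47.3], [322.0, 0.0, -84.3, -12.0], [320.0, 31.0, -93.0, -11.7], [253.0, 32.0, -93.3, 9.7], [251.0, 0.0, -84.3, 10.1], [138.0, 0.0, -84.3, 45.4], [144.0, 22.0, -90.5, 44.2], [129.0, 34.0, -94.0, 49.3], [111.0, 24.0, -91.1, 54.7], [110.0, 0.0, -84.4, 54.1]]
[]
tool yaw -12.37686183785318 tcp key [-188.09008084   -0.76240761]
```

View pics/w7.png

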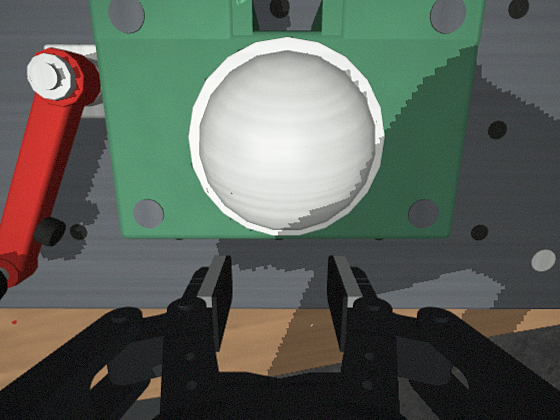

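The block is centred ahead of the tool, with its front edge at row 236 and its slot at columns 253–320. The latch pin is clear on the left at (55,75). Pushing forward.

>>> carry_out(targets=[[[0.65, 0, 0], [0, 0, 0]], [[1.3, 0, 0], [0, 0, 0]], [[1.95, 0, 0], [0, 0, 0]], [[2.6, 0, 0], [0, 0, 0]], [[3.25, 0, 0], [0, 0, 0]], [[3.9, 0, 0], [0, 0, 0]], [[4.55, 0, 0], [0, 0, 0]], [[5.2, 0, 0], [0, 0, 0]], [[5.85, 0, 0], [0, 0, 0]], [[6.5, 0, 0], [0, 0, 0]]])

```text
clock: 12.15
ee_pos: [542.6, -310.4, 4.0]
eef_rot: [-0.0, 0.994, -0.108, -0.005]
force: [-12.6, 2.8, 9.7]
gripper_width: 42.6
finger_force: 6.8
```

```bash
cat > chk.py <<'E'
from h import *
import sys
s,im,C=look(sys.argv[1]);m=top_dome(C,im)
cs,_=cv2.findContours(m,cv2.RETR_EXTERNAL,cv2.CHAIN_APPROX_SIMPLE)
P=cv2.approxPolyDP(max(cs,key=cv2.contourArea),6,True)[:,0]
a=np.radians(-12.4);U=np.array([[np.cos(a),np.sin(a)],[-np.sin(a),np.cos(a)]])
f=lambda uv,zz:(ray(C,uv,zz)[:,:2]-[668.4,-337.7])@U.T
print(np.c_[P,f(P,64).round(1)].tolist())
h=cv2.cvtColor(im,cv2.COLOR_BGR2HSV);y=cv2.inRange(h,(18,110,70),(34,255,255))
n,l,st,ce=cv2.connectedComponentsWithStats(y)
print("brass",[(st[i].tolist(),f(ce[i:i+1],52).round(1).tolist()) for i in range(1,n) if st[i][4]>40])
r=cv2.inRange(h,(0,170,80),(6,255,255))|cv2.inRange(h,(174,170,80),(180,255,255))
cs,_=cv2.findContours(r,cv2.RETR_EXTERNAL,cv2.CHAIN_APPROX_SIMPLE)
for c in cs:
    if cv2.contourArea(c)>300: R4=cv2.boxPoints(cv2.minAreaRect(c));print("red",R4.round().tolist(),f(R4,48).round(1).tolist())
q=s["eef_rot"];print("yaw",np.degrees(2*np.arctan2(q[2],q[1])).round(2),"tcp key",(U@(s["ee_pos"][:2]-[668.4,-337.7])).round(1))
E
python3 chk.py w8
```

```text
t 12.15 tcp [ 542.6 -310.4    4. ] F [-12.6   2.8   9.7]
[[91.0, 13.0, -28.3, 59.9], [128.0, 269.0, -115.9, 59.6], [447.0, 267.0, -115.0, -62.7], [486.0, 13.0, -28.2, -62.4], [341.0, 10.0, -27.4, -17.5], [323.0, 41.0, -36.2, -12.2], [321.0, 74.0, -45.9, -12.0], [255.0, 74.0, -45.9, 9.5], [253.0, 40.0, -35.9, 9.9], [236.0, 10.0, -27.5, 15.0]]
brass [([268, 0, 25, 6, 102], [[-22.3, 1.3]])]
red [[21.0, 374.0], [63.0, 203.0], [111.0, 215.0], [70.0, 386.0]] [[-180.0, 126.0], [-94.4, 90.3], [-99.5, 71.0], [-187.1, 103.7]]
yaw -12.41 tcp key [-128.7   -0.4]
```

>>> carry_out(targets=[[[0.4, -0.05, 0], [0, 0, 0]], [[0.8, -0.1, 0], [0, 0, 0]], [[1.2, -0.15, 0], [0, 0, 0]], [[1.6, -0.2, 0], [0, 0, 0]], [[2.0, -0.2, 0], [0, 0, 0]], [[2.4, -0.2, 0], [0, 0, 0]], [[2.7, -0.2, 0], [0, 0, 0]], [[3.0, -0.2, 0], [0, 0, 0]], [[3.2, -0.2, 0], [0, 0, 0]], [[3.2, -0.2, 0], [0, 0, 0]]])

```text
clock: 13.03
ee_pos: [568.0, -314.0, 3.9]
eef_rot: [-0.002, 0.994, -0.108, -0.012]
force: [-28.5, 7.2, 17.7]
gripper_width: 42.8
finger_force: 14.7
```

```bash
python3 chk.py w9
```

```text
t 13.03 tcp [ 568.  -314.     3.9] F [-28.5   7.2  17.7]
[[88.0, 14.0, -2.4, 62.0], [127.0, 269.0, -89.4, 61.8], [446.0, 269.0, -89.3, -60.4], [488.0, 13.0, -2.2, -60.4], [342.0, 10.0, -1.3, -15.7], [324.0, 40.0, -9.7, -10.5], [322.0, 74.0, -19.6, -10.3], [255.0, 75.0, -19.9, 11.3], [253.0, 41.0, -9.9, 11.7], [236.0, 10.0, -1.3, 16.7]]
brass [([263, 18, 47, 55, 2226], [[-8.5, 1.2]])]
red [[62.0, 345.0], [77.0, 263.0], [123.0, 272.0], [108.0, 354.0]] [[-137.5, 105.7], [-95.0, 90.9], [-99.2, 71.4], [-142.4, 84.7]]
yaw -12.44 tcp key [-103.1    1.6]
```

Run:
```python
import cv2
im=cv2.imread("pics/w9.png")
for u in(110,160,400,460):print(u,[tuple(int(x) for x in im[v,u]) for v in range(0,22,2)])
```

```text
110 [(232, 235, 232), (232, 237, 236), (234, 235, 234), (228, 226, 225), (222, 219, 218), (121, 124, 119), (83, 110, 63), (91, 119, 67), (101, 130, 76), (103, 134, 80), (104, 136, 77)]
160 [(233, 235, 235), (235, 237, 236), (235, 235, 235), (233, 230, 229), (224, 222, 220), (118, 120, 115), (85, 116, 62), (100, 129, 77), (105, 139, 82), (109, 143, 85), (111, 144, 88)]
400 [(234, 235, 232), (234, 236, 233), (233, 235, 234), (230, 227, 226), (227, 227, 225), (136, 138, 134), (88, 114, 66), (88, 120, 69), (101, 131, 76), (109, 142, 83), (109, 140, 83)]
460 [(230, 231, 229), (232, 233, 230), (232, 235, 233), (233, 231, 229), (224, 223, 220), (133, 134, 127), (82, 110, 64), (94, 120, 71), (96, 128, 77), (103, 137, 80), (107, 140, 84)]
```

>>> carry_out(targets=[[[0.2, 0, 0], [0, 0, 0]], [[0.4, 0, 0], [0, 0, 0]], [[0.4, 0, 0], [0, 0, 0]], [[0.4, 0, 0], [0, 0, 0]]])

```text
clock: 13.42
ee_pos: [567.7, -313.9, 4.0]
eef_rot: [-0.002, 0.994, -0.108, -0.016]
force: [-37.9, 9.0, 23.2]
gripper_width: 42.4
finger_force: 20.1
```

```bash
python3 chk.py w10
```

```text
t 13.42 tcp [ 567.7 -313.9    4. ] F [-37.9   9.   23.2]
[[87.0, 13.0, -2.1, 61.8], [128.0, 270.0, -89.6, 61.5], [446.0, 270.0, -89.6, -60.5], [490.0, 13.0, -2.2, -60.6], [342.0, 10.0, -1.4, -15.6], [324.0, 41.0, -9.9, -10.5], [322.0, 75.0, -19.8, -10.3], [255.0, 75.0, -19.8, 11.2], [253.0, 41.0, -9.9, 11.6], [235.0, 10.0, -1.4, 16.8]]
brass [([262, 17, 49, 56, 2261], [[-8.3, 1.2]])]
red [[63.0, 344.0], [77.0, 263.0], [124.0, 271.0], [109.0, 352.0]] [[-137.2, 105.5], [-94.7, 90.9], [-98.7, 71.3], [-141.9, 84.2]]
yaw -12.46 tcp key [-103.5    1.6]
```

Home and flat on the fence. The white fence meets the green edge with no gap, the key is centred, and the force rose to 38 N with no travel. Next I'll back off, shut the fingers and go round behind the latch arm.

```bash
cat > lp.py <<'E'
from plan import *
u=np.array([.9767,-.2147]);v=np.array([.2147,.9767]);KR=np.array([668.4,-337.7])
K=lambda x,y,z,yaw=-12.4:np.array([*(KR+x*u+y*v),z,yaw])
def L(th,z=6,r=50):
    a=np.array([-np.sin(th),np.cos(th)]);t=np.array([-np.cos(th),-np.sin(th)])
    c=np.array([-105,82])+r*a-(7+11*abs(t[0])+14.5*abs(t[1]))*t
    return K(*c,z)
E
python3 - <<'E'
from lp import *
json.dump(list(K(-89,2,3)),open("cmd.json","w"))
p=K(-150,2,3)
rows([K(-100,2,3),K(-130,2,3),p]+lin(p,K(-150,2,80),3)+lin(K(-150,2,80),K(-126,134,80),4))
b=K(-126,134,80)
rows([b]+lin(b,L(.85),3)+[L(.85)]+[L(1+.1*k) for k in range(5)])
rows([L(1.4+.12*k) for k in range(1,11)])
E
```

```text
[[[-1.1,0.0,-0.0],[0,0,-0.0]],[[-4.1,0.0,-0.0],[0,0,-0.0]],[[-6.1,0.0,-0.0],[0,0,-0.0]],[[-6.1,0.0,-2.57],[0,0,-0.0]],[[-6.1,0.0,-5.13],[0,0,-0.0]],[[-6.1,0.0,-7.7],[0,0,-0.0]],[[-5.5,-3.3,-7.7],[0,0,-0.0]],[[-4.9,-6.6,-7.7],[0,0,-0.0]],[[-4.3,-9.9,-7.7],[0,0,-0.0]],[[-3.7,-13.2,-7.7],[0,0,-0.0]]]
[[[-0.0,-0.0,-0.0],[0,0,-0.0]],[[0.0,0.0,2.47],[0,0,-0.0]],[[0.0,0.01,4.93],[0,0,-0.0]],[[0.0,0.01,7.4],[0,0,-0.0]],[[0.0,0.01,7.4],[0,0,-0.0]],[[-0.75,0.38,7.4],[0,0,-0.0]],[[-1.23,0.71,7.4],[0,0,-0.0]],[[-1.67,1.1,7.4],[0,0,-0.0]],[[-2.08,1.56,7.4],[0,0,-0.0]],[[-2.43,2.07,7.4],[0,0,-0.0]]]
[[[-0.35,0.68,-0.0],[0,0,-0.0]],[[-0.61,1.26,-0.0],[0,0,-0.0]],[[-0.82,1.78,-0.0],[0,0,-0.0]],[[-0.97,2.35,-0.0],[0,0,-0.0]],[[-1.05,2.96,-0.0],[0,0,-0.0]],[[-1.05,3.6,-0.0],[0,0,-0.0]],[[-0.96,4.26,-0.0],[0,0,-0.0]],[[-0.77,4.92,-0.0],[0,0,-0.0]],[[-0.48,5.56,-0.0],[0,0,-0.0]],[[-0.1,6.18,-0.0],[0,0,-0.0]]]
```

>>> carry_out(targets=[[[-1.1, 0, 0], [0, 0, 0]], [[-4.1, 0, 0], [0, 0, 0]], [[-6.1, 0, 0], [0, 0, 0]], [[-6.1, 0, -2.57], [0, 0, 0]], [[-6.1, 0, -5.13], [0, 0, 0]], [[-6.1, 0, -7.7], [0, 0, 0]], [[-5.5, -3.3, -7.7], [0, 0, 0]], [[-4.9, -6.6, -7.7], [0, 0, 0]], [[-4.3, -9.9, -7.7], [0, 0, 0]], [[-3.7, -13.2, -7.7], [0, 0, 0]]])

```text
clock: 14.3
ee_pos: [575.3, -178.7, 80.9]
eef_rot: [0.0, 0.994, -0.108, 0.001]
force: [0.9, -0.2, 0.1]
gripper_width: 42.5
finger_force: 0.0
```

>>> carry_out(targets=[[[0, 0, 0], [0, 0, 0]], [[0, 0, 0], [0, 0, 0]], [[0, 0, 0], [0, 0, 0]]], grip=0)

```text
clock: 14.55
ee_pos: [574.5, -179.8, 80.2]
eef_rot: [0.0, 0.994, -0.108, 0.0]
force: [0.4, 0.8, 0.7]
gripper_width: 7.0
finger_force: 0.0
```

Run:
```python
from h import *
s,im,C=look("w11")
# shut fingertip: dark region above plate in the image middle column
g=cv2.cvtColor(im,cv2.COLOR_BGR2GRAY);print(g[200:300:5,280].tolist(),g[200:300:5,268].tolist(),s["gripper_width"])
h=cv2.cvtColor(im,cv2.COLOR_BGR2HSV);a=np.radians(-12.4);U=np.array([[np.cos(a),np.sin(a)],[-np.sin(a),np.cos(a)]])
r=cv2.inRange(h,(0,170,80),(6,255,255))|cv2.inRange(h,(174,170,80),(180,255,255))
cs,_=cv2.findContours(r,cv2.RETR_EXTERNAL,cv2.CHAIN_APPROX_SIMPLE)
for c in cs:
    if cv2.contourArea(c)>300: R4=cv2.boxPoints(cv2.minAreaRect(c));print("red",R4.round().tolist(),((ray(C,R4,48)[:,:2]-[668.4,-337.7])@U.T).round(1).tolist())
H=np.linalg.inv(manip.get_calibration("wrist")["hand_eye"])
for p in([11,0,0],[11,0,-13],[11,0,-26],[11,0,-39]):
    q=C[0]@(H[:3,:3]@p+H[:3,3]);print(p,q[:2]/q[2])
```

```text
t 14.55 tcp [ 574.5 -179.8   80.2] F [0.4 0.8 0.7]
[88, 131, 135, 141, 137, 143, 140, 139, 139, 136, 137, 142, 135, 141, 136, 146, 138, 148, 252, 253] [137, 142, 138, 140, 141, 143, 141, 139, 137, 134, 144, 25, 15, 24, 27, 24, 27, 27, 24, 49] 7.039040977997129
red [[295.0, 262.0], [355.0, 169.0], [385.0, 188.0], [324.0, 281.0]] [[-153.7, 125.5], [-90.6, 88.7], [-102.9, 69.3], [-168.1, 105.2]]
red [[-0.0, 0.0], [179.0, 0.0], [179.0, 177.0], [0.0, 177.0]] [[1.7, 288.1], [1.9, 190.7], [-96.0, 198.5], [-96.2, 310.3]]
[11, 0, 0] [282.66078128 221.91691351]
[11, 0, -13] [282.90345827 230.00816463]
[11, 0, -26] [283.18253271 239.31296673]
[11, 0, -39] [283.50685695 250.12647197]
```

Run:
```python
from h import *
T=cam("top");S=cam("scene")
P=lambda C:C[0]@np.c_[C[1],C[2]]
a=np.radians(-12.4);U=np.array([[np.cos(a),np.sin(a)],[-np.sin(a),np.cos(a)]])
for t,s in(((283,163),(313,188)),((275,168),(313,188)),((283,50),(333,50)),((285,165),(330,50)),((262,165),(313,185))):
    X=cv2.triangulatePoints(P(T),P(S),np.float64(t).reshape(2,1),np.float64(s).reshape(2,1)).ravel();X=X[:3]/X[3]
    print(t,s,X.round(),"key",(U@(X[:2]-[668.4,-337.7])).round(),"err",np.abs(proj(T,X)-t).max().round(1),np.abs(proj(S,X)-s).max().round(1))
```

```text
(283, 163) (313, 188) [ 668. -140.   43.] key [-43. 193.] err 0.2 0.4
(275, 168) (313, 188) [ 661. -129.   41.] key [-52. 202.] err 3.2 5.8
(283, 50) (333, 50) [ 798. -130.  338.] key [ 82. 231.] err 3.1 4.6
(285, 165) (330, 50) [ 587. -164.  399.] key [-117.  152.] err 14.5 23.6
(262, 165) (313, 185) [ 676. -105.   31.] key [-43. 229.] err 6.4 11.2
```

Run:
```python
from lp import *
import lp
json.dump(list(K(-126,134,80)),open("cmd.json","w"))
b=K(-126,134,80);z=-1
rows(lin(b,L(.85,z),4)+[L(.85,z)]+[L(1+.1*k,z) for k in range(5)])
rows([L(1.4+.12*k,z) for k in range(1,11)])
```

```text
[[[0.0,0.0,2.02],[0,0,-0.0]],[[0.0,0.01,4.05],[0,0,-0.0]],[[0.0,0.01,6.08],[0,0,-0.0]],[[0.0,0.01,8.1],[0,0,-0.0]],[[0.0,0.01,8.1],[0,0,-0.0]],[[-0.75,0.38,8.1],[0,0,-0.0]],[[-1.23,0.71,8.1],[0,0,-0.0]],[[-1.67,1.1,8.1],[0,0,-0.0]],[[-2.08,1.56,8.1],[0,0,-0.0]],[[-2.43,2.07,8.1],[0,0,-0.0]]]
[[[-0.35,0.68,-0.0],[0,0,-0.0]],[[-0.61,1.26,-0.0],[0,0,-0.0]],[[-0.82,1.78,-0.0],[0,0,-0.0]],[[-0.97,2.35,-0.0],[0,0,-0.0]],[[-1.05,2.96,-0.0],[0,0,-0.0]],[[-1.05,3.6,-0.0],[0,0,-0.0]],[[-0.95,4.26,-0.0],[0,0,-0.0]],[[-0.77,4.92,-0.0],[0,0,-0.0]],[[-0.48,5.56,-0.0],[0,0,-0.0]],[[-0.1,6.18,-0.0],[0,0,-0.0]]]
```

>>> carry_out(targets=[[[0, 0, 2.02], [0, 0, 0]], [[0, 0.01, 4.05], [0, 0, 0]], [[0, 0.01, 6.08], [0, 0, 0]], [[0, 0.01, 8.1], [0, 0, 0]], [[0, 0.01, 8.1], [0, 0, 0]], [[-0.75, 0.38, 8.1], [0, 0, 0]], [[-1.23, 0.71, 8.1], [0, 0, 0]], [[-1.67, 1.1, 8.1], [0, 0, 0]], [[-2.08, 1.56, 8.1], [0, 0, 0]], [[-2.43, 2.07, 8.1], [0, 0, 0]]])

```text
clock: 15.43
ee_pos: [547.5, -195.4, 1.2]
eef_rot: [0.0, 0.994, -0.108, 0.003]
force: [3.3, 1.8, 1.4]
gripper_width: 0.0
finger_force: 1.4
```

```bash
python3 chk.py w12 | grep -E "red|yaw|^t"
```

```text
t 15.43 tcp [ 547.5 -195.4    1.2] F [3.3 1.8 1.4]
red [[-2.0, 326.0], [165.0, 190.0], [169.0, 195.0], [2.0, 331.0]] [[-171.4, 241.3], [-108.8, 160.5], [-110.9, 158.9], [-174.2, 240.0]]
red [[282.0, 290.0], [342.0, 147.0], [394.0, 169.0], [334.0, 312.0]] [[-153.3, 113.6], [-91.7, 90.9], [-100.1, 70.2], [-163.9, 90.7]]
red [[-11.0, 41.0], [0.0, 23.0], [59.0, 59.0], [47.0, 78.0]] [[-54.7, 218.1], [-48.7, 212.7], [-60.4, 194.2], [-66.7, 199.6]]
yaw -12.39 tcp key [-148.7  113. ]
```

>>> carry_out(targets=[[[-0.35, 0.68, 0], [0, 0, 0]], [[-0.61, 1.26, 0], [0, 0, 0]], [[-0.82, 1.78, 0], [0, 0, 0]], [[-0.97, 2.35, 0], [0, 0, 0]], [[-1.05, 2.96, 0], [0, 0, 0]], [[-1.05, 3.6, 0], [0, 0, 0]], [[-0.95, 4.26, 0], [0, 0, 0]], [[-0.77, 4.92, 0], [0, 0, 0]], [[-0.48, 5.56, 0], [0, 0, 0]], [[-0.1, 6.18, 0], [0, 0, 0]]])

```text
clock: 16.32
ee_pos: [531.0, -255.3, -1.6]
eef_rot: [-0.0, 0.994, -0.108, -0.001]
force: [0.0, 3.1, -0.1]
gripper_width: 0.2
finger_force: 1.2
```

```bash
python3 chk.py w13
python3 - <<'E'
from lp import *
print(load())
z=-1
rows([L(2.6+.09*k,z) for k in range(1,7)]+[L(3.14,z)+np.array([*(d*u),0,0]) for d in(1,2,3,3)])
E
```

```text
t 16.32 tcp [ 531.  -255.3   -1.6] F [ 0.   3.1 -0.1]
[[246.0, 0.0, -49.6, 62.6], [252.0, 139.0, -89.9, 61.7], [559.0, 140.0, -90.1, -38.9], [559.0, 62.0, -66.4, -33.4], [493.0, 124.0, -85.0, -16.3], [425.0, 135.0, -88.5, 5.2], [374.0, 109.0, -80.4, 22.5], [355.0, 82.0, -72.3, 29.1], [343.0, 47.0, -62.2, 33.4], [345.0, 0.0, -49.6, 33.5]]
brass []
red [[-11.0, 217.0], [33.0, 172.0], [46.0, 185.0], [2.0, 230.0]] [[-121.8, 168.6], [-103.8, 147.2], [-108.9, 143.2], [-127.3, 164.7]]
red [[162.0, 182.0], [196.0, 136.0], [397.0, 285.0], [364.0, 331.0]] [[-107.6, 98.0], [-90.2, 83.8], [-152.1, 2.7], [-174.7, 15.4]]
yaw -12.4 tcp key [-151.9   50.9]
[ 531.68012687 -254.91265919   -1.          -12.4       ]
[[[0.36,0.44,-0.0],[0,0,-0.0]],[[0.76,0.83,-0.0],[0,0,-0.0]],[[1.22,1.19,-0.0],[0,0,-0.0]],[[1.72,1.5,-0.0],[0,0,-0.0]],[[2.25,1.75,-0.0],[0,0,-0.0]],[[2.82,1.95,-0.0],[0,0,-0.0]],[[2.92,1.95,-0.0],[0,0,-0.0]],[[3.02,1.95,-0.0],[0,0,-0.0]],[[3.12,1.95,-0.0],[0,0,-0.0]],[[3.12,1.95,-0.0],[0,0,-0.0]]]
```

The latch is following, at about 2.5 rad. Continuing to the block.

>>> carry_out(targets=[[[0.36, 0.44, 0], [0, 0, 0]], [[0.76, 0.83, 0], [0, 0, 0]], [[1.22, 1.19, 0], [0, 0, 0]], [[1.72, 1.5, 0], [0, 0, 0]], [[2.25, 1.75, 0], [0, 0, 0]], [[2.82, 1.95, 0], [0, 0, 0]], [[2.92, 1.95, 0], [0, 0, 0]], [[3.02, 1.95, 0], [0, 0, 0]], [[3.12, 1.95, 0], [0, 0, 0]], [[3.12, 1.95, 0], [0, 0, 0]]])

```text
clock: 17.2
ee_pos: [554.2, -280.0, -1.4]
eef_rot: [-0.001, 0.994, -0.108, -0.005]
force: [-10.8, 3.8, 6.3]
gripper_width: 0.1
finger_force: 6.1
```

```bash
python3 chk.py w14
```

```text
t 17.2 tcp [ 554.2 -280.    -1.4] F [-10.8   3.8   6.3]
[[182.0, 0.0, -21.2, 62.3], [200.0, 220.0, -89.4, 61.5], [502.0, 223.0, -90.4, -44.6], [551.0, 216.0, -87.8, -61.2], [559.0, 181.0, -75.3, -61.1], [559.0, 0.0, -21.1, -48.2], [401.0, 0.0, -21.2, -1.9], [428.0, 4.0, -22.2, -9.9], [461.0, 24.0, -27.5, -20.4], [480.0, 47.0, -33.8, -27.2], [494.0, 99.0, -48.8, -34.2], [489.0, 134.0, -59.7, -34.5], [469.0, 173.0, -72.6, -30.1], [432.0, 205.0, -83.8, -19.1], [392.0, 220.0, -89.3, -5.8], [357.0, 219.0, -88.9, 6.5], [310.0, 196.0, -80.6, 23.2], [291.0, 172.0, -72.3, 29.8], [278.0, 122.0, -55.9, 34.2], [284.0, 80.0, -43.2, 32.3], [301.0, 48.0, -34.1, 27.2], [329.0, 20.0, -26.5, 19.0], [389.0, 0.0, -21.2, 1.6]]
brass []
red [[131.0, 268.0], [133.0, 214.0], [388.0, 224.0], [386.0, 278.0]] [[-115.9, 95.6], [-92.2, 91.7], [-96.7, -10.1], [-120.8, -11.4]]
yaw -12.38 tcp key [-123.9   31.8]
```

>>> carry_out(targets=[[[0.15, 0, 0], [0, 0, 0]], [[0.3, 0, 0], [0, 0, 0]], [[0.4, 0, 0], [0, 0, 0]], [[0.4, 0, 0], [0, 0, 0]], [[0.4, 0, 0], [0, 0, 0]]])

```text
clock: 17.67
ee_pos: [554.0, -279.9, -1.3]
eef_rot: [-0.001, 0.994, -0.108, -0.009]
force: [-22.0, 6.9, 11.4]
gripper_width: -0.1
finger_force: 11.3
```

```bash
python3 chk.py w15 | grep -E "red|yaw|^t"
```

```text
t 17.67 tcp [ 554.  -279.9   -1.3] F [-22.    6.9  11.4]
red [[131.0, 267.0], [133.0, 214.0], [389.0, 226.0], [387.0, 279.0]] [[-115.6, 95.6], [-92.0, 91.6], [-96.9, -10.4], [-121.0, -11.7]]
yaw -12.39 tcp key [-124.2   31.9]
```

It bears firmly on the block: the force doubled with no travel. Backing off and checking from above.

>>> carry_out(targets=[[[-0.3, 0, 0], [0, 0, 0]], [[-1.5, 0, 0], [0, 0, 0]], [[-3.0, 0, 0], [0, 0, 0]], [[-3.5, 0, -3], [0, 0, 0]], [[-3.5, 0, -7], [0, 0, 0]], [[-3.5, 0, -11], [0, 0, 0]], [[-3.5, 0, -14], [0, 0, 0]], [[-3.5, 0, -14], [0, 0, 0]], [[-3.5, 0, -14], [0, 0, 0]]])

```text
clock: 18.47
ee_pos: [530.4, -276.3, 143.6]
eef_rot: [0.003, 0.994, -0.108, 0.004]
force: [-0.1, 0.3, -1.2]
gripper_width: -0.1
finger_force: 0.0
```

```bash
python3 chk.py w16
python3 - <<'E'
import numpy as np,cv2
from h import *
z=np.load("w16.npz");C=cam("wrist",{"ee_pos":z["p"],"eef_rot":z["q"]});im=cv2.imread("pics/w16.png")
h=cv2.cvtColor(im,cv2.COLOR_BGR2HSV);r=cv2.inRange(h,(0,150,120),(6,255,255))|cv2.inRange(h,(174,150,120),(180,255,255))
v,c=np.nonzero(r);a=np.radians(-12.4);U=np.array([[np.cos(a),np.sin(a)],[-np.sin(a),np.cos(a)]])
k=(ray(C,np.c_[c,v],48.5)[:,:2]-[668.4,-337.7])@U.T
s=(k[:,1]<66)&(k[:,1]>5)&(k[:,0]<-80)&(k[:,0]>-130);k=k[s];b=np.round(k[:,1]/3)
top=np.array([[y*3,k[b==y,0].max()] for y in np.unique(b)]);bot=np.array([[y*3,k[b==y,0].min()] for y in np.unique(b)])
for e in(top,bot):
    sl=np.polyfit(e[:,0],e[:,1],1);print(sl,"theta",np.pi-np.arctan(sl[0]) if 0 else np.pi+np.arctan(-sl[0]))
E
```

```text
t 18.47 tcp [ 530.4 -276.3  143.6] F [-0.1  0.3 -1.2]
[[234.0, 0.0, -7.0, 62.2], [239.0, 127.0, -89.8, 61.5], [405.0, 126.0, -89.0, -60.6], [418.0, 0.0, -6.8, -61.0], [346.0, 0.0, -6.9, -12.7], [333.0, 22.0, -20.2, -4.6], [310.0, 22.0, -20.2, 11.0], [307.0, 0.0, -7.0, 13.4]]
brass [([310, 0, 25, 22, 273], [[-8.9, 2.0]])]
red [[-5.0, 255.0], [122.0, 154.0], [128.0, 161.0], [1.0, 263.0]] [[-198.3, 276.4], [-111.3, 156.5], [-117.1, 152.6], [-205.2, 272.9]]
red [[202.0, 160.0], [202.0, 134.0], [322.0, 137.0], [321.0, 163.0]] [[-116.0, 93.9], [-95.6, 92.1], [-98.2, -1.8], [-118.6, -1.9]]
red [[0.0, 99.0], [0.0, 52.0], [63.0, 52.0], [63.0, 99.0]] [[-69.8, 244.2], [-36.9, 236.9], [-36.9, 190.8], [-69.8, 196.4]]
yaw -12.4 tcp key [-148.    30.4]
[-3.51764396e-03 -9.88194895e+01] theta 3.1451102830413187
[ 4.61262768e-05 -1.12198792e+02] theta 3.141546527313059
```

```bash
python3 -c "
from station import manip
print(manip.sign_off())"
```

```text
the job is handed in; nothing more can be done
None
```

The job is handed in: by my last wrist-camera check the block is home on the key, flat and square against the fence, with the latch bearing on its front at about 3.14 rad (at least 3.08 needed). The robot stood clear at 18.5 s, but the hand-in returned no verdict.

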